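# Move a row of soap bars to the curing rack in cutting order

## Task

The four soap bars stand on the wire drying rack in the order they were cut, the first one next to its carrying loop. Move them to the empty oak curing rack to cure, in the same order counted from the end with the hand hole: one bar in each gap between the dowels, standing upright on its long edge squarely across both rails and centred on them. Leave the wooden stamp, the dropper bottle and the white cap where they are.

Things in the scene. Friction and masses are not known exactly. Their poses are not given: they have to be found in the camera images.
- bar_1: first bar in cutting order: the first cream cut soap bar counted from the wire loop end of the drying rack. Block 72 x 30 x 54 mm, about 0.1 kg, standing on its long narrow edge. Origin: centre of its underside; own x along the 72 mm length, y through the 30 mm thickness (pinch it this way from above), z up
- bar_2: second bar in cutting order: the second cream cut soap bar counted from the wire loop end of the drying rack. Block 69 x 30 x 51 mm, about 0.1 kg, standing on its long narrow edge. Origin: centre of its underside; own x along the 69 mm length, y through the 30 mm thickness (pinch it this way from above), z up
- bar_3: third bar in cutting order: the third cream cut soap bar counted from the wire loop end of the drying rack. Block 67 x 28 x 55 mm, about 0.1 kg, standing on its long narrow edge. Origin: centre of its underside; own x along the 67 mm length, y through the 28 mm thickness (pinch it this way from above), z up
- bar_4: fourth bar in cutting order: the fourth cream cut soap bar counted from the wire loop end of the drying rack. Block 69 x 30 x 51 mm, about 0.1 kg, standing on its long narrow edge. Origin: centre of its underside; own x along the 69 mm length, y through the 30 mm thickness (pinch it this way from above), z up
- drying_rack: fixed dark wire rack, 102 x 342 x 40 mm, holding the four bars at the start. Origin on the bench under mid-row, z up, +y along it to its flat wire carrying loop (at this end only, y 142 to 197 mm). The bars stand across two runners (x +-22, tops 20 mm high) at y = +96 (first), +32, -32, -96, within 4 mm. Thin pins rise 20 mm above the runners midway between bars and beyond the end ones
- curing_rack: fixed empty oak rack, 90 x 336 x 42 mm. Origin on the bench under mid-row, z up, +y along it to the board with the oblong hand hole (this end only, y 138 to 198). Two rails (x +-22 mm, 18 wide, tops 24 mm high); pairs of 10 mm dowels rise 18 mm above them at y = 128, 64, 0, -64, -128, leaving four gaps 54 mm clear. Gap centres: y = +96 (first, by the hand hole), +32, -32, -96
- soap_stamp: bystander: small turned wooden stamp standing on the bench, 39 mm wide, 60 mm tall. Origin: centre of its underside
- dropper_bottle: bystander: amber dropper bottle with a black top, 31 mm wide, 98 mm tall. Origin: centre of its underside
- white_cap: bystander: white plastic bottle cap on the bench, 29 mm wide, 23 mm tall. Origin: centre of its underside
Things that resemble listed ones, but are neither listed nor needed, are in the scene too. What is shaped like the bar_4 but yellow is not meant.

How it is judged (in metres and radians):
At the end, for the whole second after the job is handed in: All four bars are at rest on the curing rack's rails, first to fourth from the hand-hole end: each within 15 mm of its gap's centre along and across the rack, resting on the rails (height within 5 mm), upright within 0.12 rad and square across the rack within 0.3 rad (x of bar_1 in the frame of curing_rack between -0.015 and 0.015 m and y of bar_1 in the frame of curing_rack between 0.081 and 0.111 m and z of bar_1 in the frame of curing_rack between 0.019 and 0.029 m and angle between each of bar_1, bar_2, bar_3, bar_4's own z axis and vertical below 0.12 rad and angle between the y axis of each of bar_1, bar_2, bar_3, bar_4 and the y axis of curing_rack, either way round below 0.3 rad and linear speed of each of bar_1, bar_2, bar_3, bar_4 below 0.02 m/s and angular speed of each of bar_1, bar_2, bar_3, bar_4 below 0.2 rad/s and x of bar_2 in the frame of curing_rack between -0.015 and 0.015 m and y of bar_2 in the frame of curing_rack between 0.017 and 0.047 m and z of bar_2 in the frame of curing_rack between 0.019 and 0.029 m and x of bar_3 in the frame of curing_rack between -0.015 and 0.015 m and y of bar_3 in the frame of curing_rack between -0.047 and -0.017 m and z of bar_3 in the frame of curing_rack between 0.019 and 0.029 m and x of bar_4 in the frame of curing_rack between -0.015 and 0.015 m and y of bar_4 in the frame of curing_rack between -0.111 and -0.081 m and z of bar_4 in the frame of curing_rack between 0.019 and 0.029 m); the robot touches nothing.
It fails at once if the wooden stamp is pushed more than 30 mm from its place or knocked over (distance of soap_stamp from where it was at the start of the episode above 0.03 m or angle between soap_stamp's own z axis and vertical above 0.5 rad).
It fails at once if the dropper bottle is pushed more than 30 mm from its place or knocked over (distance of dropper_bottle from where it was at the start of the episode above 0.03 m or angle between dropper_bottle's own z axis and vertical above 0.5 rad).
It fails at once if the white cap is pushed more than 30 mm from its place or knocked over (distance of white_cap from where it was at the start of the episode above 0.03 m or angle between white_cap's own z axis and vertical above 0.5 rad).
It also fails if it takes over 109 s, if anything falls off the work surface, if the arm or the gripper's body presses on something with over 40 N, if the wrist force passes 120 N, or if a joint passes its speed limit or range.

## Robot

A 7-joint arm with a two-finger parallel gripper is mounted at the origin on a cart in front of the work surface, level with it; the furniture and walls round the work are solid. World frame = base frame: x ahead of the robot, y to its left, z up, the work surface at z = 0. Lengths are in mm, angles in rad, forces in N, time in s.
With the tool pointing down it reaches from about 425 to 950 mm from the base axis. Payload 16.7 kg.
Tool frame: the origin (TCP) lies on the centre line of the jaws, within the pads' length; the fingertips stand 25 mm ahead of it and the grasp point (between the pads) lies 6 mm ahead of it; z points along the fingers, y is the line along which they close (so a half turn about z gives the same grasp; the last joint's range is limited). The gripper opens to 94 mm and grips with 3 to 60 N. Pads are 16 mm wide; open, the fingers measure 119 mm over their backs; the gripper's body (75 mm by 177 mm) begins 78 mm behind the grasp point.
Start: joints at [-1.361, 0.426, 0.074, 1.606, -0.034, 1.111, -0.067], TCP at [237.662, 631.738, 230.467] pointing down, gripper open.
Joint ranges: [-2.85, 2.85], [-0.5, 2.14], [-1.23, 1.37], [0.21, 2.46], [-1.02, 4.16], [0.16, 2.05], [-2.73, 2.73]. Speed limits (rad/s): [1.89, 1.89, 2.39, 2.39, 3.01, 3.01, 3.01].

## Interface

Orientations are given as a unit quaternion [w, x, y, z].
In Python, from cell import bot, viewer, sign_off, masks_of, pinpoint gives the robot as it stands.
- The arm moves only by the shell command python3 -m crank 'ROWS'. ROWS is JSON, a list of rows, each a list of 7 numbers: the turn, a rotation vector about the world's x, y, z scaled (see below), then the shift along the world's x, y, z scaled (see below), then the opening, from 0 (shut) to 1 (fully open). In form: [[ax, ay, az, tx, ty, tz, grip], ...]. A call has 1 to 20 rows; each row shifts and turns the commanded pose from where the row before left it; what a row does not reach is not made up. The controller multiplies each number of a shift by 600 mm and each number of a turn by 2 rad. A row lasts 1/10 s, in which the tool goes at most 50 mm and 8.59 degrees, less where a joint would pass 70% of its speed; a pose out of reach is approached as far as the arm can. A call with a number of a shift or a turn outside -1 to 1 is refused whole. A call with a gripper value outside its range is refused whole. The fingers move at their own pace and stop on an object; the grip force is fixed at half the most. Time passes only in rows, so rows that do not move let the fingers close. It gives the time, the measured TCP pose, the force, the opening and the grip force at its end, in the units of the state.
- bot.observe(): the state, without advancing time (a new reading comes with each control period).
- viewer.grab_frame(name): name is "scene" or "side" or "wrist"; returns the picture (384x512x3 uint8, red, green, blue); there is no depth.
- viewer.camera_info(name): a dict with "fov_y" (degrees; the focal length in pixels is half the picture's height over the tangent of half this angle, whatever the lens; pixels are square), "cx", "cy" (the principal point, pixels), "cam_to_world" (4x4, takes a point from camera to world coordinates); the wrist camera has in their place "T_tool_cam" (4x4, takes a point from camera to tool coordinates, whose origin is the TCP and whose axes are the flange's). Camera axes: x right, y up, looking along -z (the intrinsics and any distortion apply to the point x, -y, -z); pixel columns grow to the right and rows downward; lengths in mm; the calibration is good to about 2 mm. A picture is of the moment at which its call begins: read the wrist's pose just before it. camera_info takes no time and is no camera call.
- sign_off(): hands the job in; it is judged then, once.
Trained networks look in the newest picture that a camera, given by its name, has taken for a name from the list of things; names that differ only in an ending like _2 or _b are one class to them, and where a whole thing is asked for, a point or a joint stands for the part that bears it (a point fixed in the world has none). Each returns a list of dicts, best first, with "score" (0 to 1); they miss things now and then, are a little off and sometimes report something else, mostly with a low value. They report only what shows in the picture. A call takes as long as a camera call. They do not tell look-alikes from the thing itself.
- masks_of(thing, camera): "mask" (384x512 bool, what is visible of it) and "bbox" ([left, top, right, bottom] in pixels, round what is visible of it).
- pinpoint(thing, camera): "location" ([column, row] in pixels: a listed point, or the origin of a listed thing).
The state is a dict: "clock": time; "joints": joint angles; "qvel": joint speeds; "tau": joint torques, N m; "tool_pos": TCP position; "orientation": TCP orientation; "wrist_force": force on the tool from outside, world axes, zero at the start; "moment": the same for the moment, N m; "gripper_width": opening from 0.0 (shut) to 1.0 (fully open); "grip_force": force on a finger pad.
Only numpy, scipy, OpenCV 4.12 (cv2) and the standard library are available. Lean on these libraries where they do the work, as an engineer would, in place of code of your own. Each camera call takes 0.05 s, during which the arm holds its last target. There are 200 camera calls.

## Working session

There is one attempt and no reset: what is moved stays moved. The work goes in short steps, Python scripts to look and compute and a shell command to move; the robot and the scene stay as the last step left them, time stands still between calls to the robot, and variables do not carry over. Pictures are saved under pics/ and viewed, at most 14 in all, crops included, and the job is handed in when it is done.

```bash
mkdir -p pics; ls; python3 - <<'E'
from cell import *
import cv2,numpy as np
for c in ["scene","side","wrist"]:
    im=viewer.grab_frame(c); cv2.imwrite(f"pics/{c}0.png",im[:,:,::-1])
    i=viewer.camera_info(c); print(c,{k:(np.round(v,3).tolist()) for k,v in i.items()})
    for t in ["bar_1","drying_rack","curing_rack","soap_stamp","dropper_bottle","white_cap"]:
        print(t,[(np.round(d["location"]).tolist(),round(d["score"],2)) for d in pinpoint(t,c)])
print(bot.observe())
E
```

```text
pics
scene {'fov_y': 57.752, 'cx': 255.198, 'cy': 191.216, 'cam_to_world': [[0.912, 0.177, -0.369, 144.886], [-0.409, 0.424, -0.808, -854.463], [0.013, 0.888, 0.46, 520.235], [0.0, 0.0, 0.0, 1.0]]}
bar_1 [([234.0, 191.0], 0.76), ([266.0, 165.0], 0.63), ([215.0, 162.0], 0.59), ([190.0, 174.0], 0.59), ([224.0, 154.0], 0.54), ([207.0, 166.0], 0.54)]
drying_rack [([210.0, 165.0], 0.82), ([213.0, 158.0], 0.66)]
curing_rack [([289.0, 251.0], 0.96)]
soap_stamp [([227.0, 205.0], 0.28)]
dropper_bottle [([270.0, 203.0], 0.81), ([228.0, 203.0], 0.73)]
white_cap [([226.0, 204.0], 0.43)]
side {'fov_y': 45.541, 'cx': 260.49, 'cy': 191.763, 'cam_to_world': [[0.91, 0.196, -0.365, -20.542], [-0.414, 0.449, -0.792, -1228.964], [0.009, 0.872, 0.49, 815.977], [0.0, 0.0, 0.0, 1.0]]}
bar_1 [([210.0, 174.0], 0.73), ([270.0, 170.0], 0.6), ([202.0, 179.0], 0.56), ([218.0, 164.0], 0.53), ([235.0, 197.0], 0.49)]
drying_rack [([214.0, 172.0], 0.59), ([286.0, 248.0], 0.35)]
curing_rack [([284.0, 251.0], 0.61)]
soap_stamp [([292.0, 198.0], 0.55)]
dropper_bottle [([271.0, 210.0], 0.68)]
white_cap [([237.0, 209.0],
[... 325 characters left out ...]
42609101,  0.07390523,  1.60597196, -0.03410002,
        1.11080311, -0.06711072]), 'qvel': array([-5.33708259e-04, -7.60189242e-05, -4.60830180e-04, -1.76927112e-03,
        8.86728430e-04,  6.13976200e-05, -4.16489983e-04]), 'tau': array([ 2.08259975e-03, -9.35533690e+01,  3.66352536e+00, -4.54553783e+01,
       -4.90069448e-02,  1.27668766e-02,  3.90463128e-05]), 'tool_pos': array([237.66565949, 631.75277347, 230.48533564]), 'orientation': array([-1.62698789e-05,  1.78962857e-01,  9.83855831e-01, -5.54599764e-06]), 'wrist_force': array([ 0.61485862,  0.5547169 , -0.01340143]), 'moment': array([-0.04300116,  0.02169912, -0.00841716]), 'grip_force': 0.0, 'gripper_width': 1.0003026549232807}
```

```bash
python3 - <<'E'
import cv2,numpy as np
a=cv2.imread("pics/scene0.png")[110:330,150:400]
cv2.imwrite("pics/scene0c.png",cv2.resize(a,(680,598),interpolation=cv2.INTER_CUBIC))
E
```

```text
(no output)
```

View pics/scene0.png

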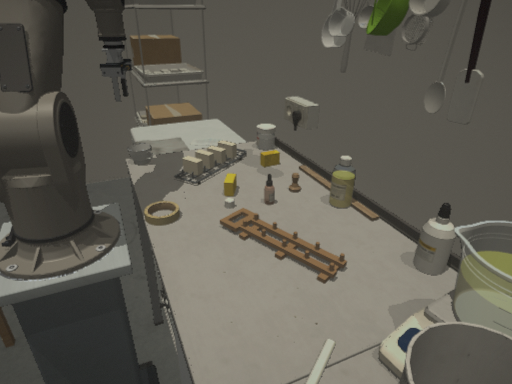

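View pics/scene0c.png

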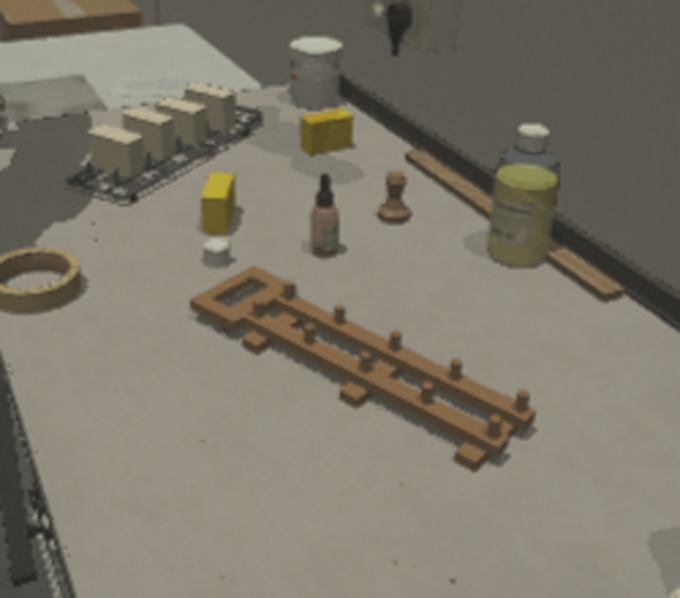

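```bash
cat > h.py <<'E'
import numpy as np,cv2
from cell import *
from scipy.spatial.transform import Rotation as R
def ray(cam,px,state=None):
    i=viewer.camera_info(cam); f=192/np.tan(np.radians(i["fov_y"]/2))
    if cam=="wrist":
        s=state or bot.observe(); q=s["orientation"]; T=np.eye(4)
        T[:3,:3]=R.from_quat(np.r_[q[1:],q[0]]).as_matrix(); T[:3,3]=s["tool_pos"]; M=T@np.array(i["T_tool_cam"])
    else: M=np.array(i["cam_to_world"])
    p=np.atleast_2d(px).astype(float); d=np.c_[(p[:,0]-i["cx"])/f,-(p[:,1]-i["cy"])/f,-np.ones(len(p))]
    return M[:3,3],d@M[:3,:3].T
def onz(cam,px,z,state=None):
    o,d=ray(cam,px,state); return np.round(o+d*((z-o[2])/d[:,2])[:,None],1)
E
python3 - <<'E'
from h import *
c=lambda l:np.array(l)/2.72+[150,110]
far=onz("scene",c([(288,284),(340,308),(396,334),(457,363),(522,395)]),42)
near=onz("scene",c([(260,300),(310,326),(366,354),(428,385),(495,420)]),42)
print(far[:,:2],near[:,:2],(far+near).mean(0)/2)
d=(far[0]+near[0]-far[4]-near[4]); print("yaw of +y",np.degrees(np.arctan2(d[1],d[0])),np.hypot(d[0],d[1])/2)
print("bars top-centers",onz("scene",c([(117,137),(149,117),(181,106),(211,94)]),73))
print("dry pin",onz("scene",[210,165],0), onz("side",[214,172],0),onz("side",[284,251],0))
print("rack ends",onz("scene",c([(70,181),(130,198),(262,115),(245,108)]),20))
print("cap,bottle,stamp",onz("scene",c([(217,262),(325,252),(394,218)]),0))
print("yellow tops",onz("scene",c([(220,182),(327,117)]),50),"jar,bigjar",onz("scene",c([(316,103),(520,260)]),0))
E
```

```text
[[ 475.6 -136.2]
 [ 502.7 -194.6]
 [ 529.3 -252.6]
 [ 555.3 -311.3]
 [ 579.8 -369.6]] [[ 439.3 -152.5]
 [ 463.9 -210.8]
 [ 489.9 -269.1]
 [ 516.1 -327.9]
 [ 540.8 -387.2]] [ 509.27 -261.18   42.  ]
yaw of +y 113.72241631878886 255.65117836614795
bars top-centers [[403.4 217.9  73. ]
 [459.6 268.4  73. ]
 [510.8 291.4  73. ]
 [564.1 320.6  73. ]]
dry pin [[492.7 323.7   0. ]] [[484.8 307.1   0. ]] [[ 502.6 -264.1    0. ]]
rack ends [[342.6 227.4  20. ]
 [397.9 152.1  20. ]
 [651.8 346.9  20. ]
 [639.6 383.2  20. ]]
cap,bottle,stamp [[ 4.518e+02 -1.000e-01  0.000e+00]
 [ 5.716e+02 -2.610e+01  0.000e+00]
 [ 6.856e+02  1.700e+01  0.000e+00]]
yellow tops [[491.3  92.8  50. ]
 [701.1 234.1  50. ]] jar,bigjar [[ 771.2  411.2    0. ]
 [ 764.1 -126.8    0. ]]
```

```bash
python3 -m crank '[[0,0,-0.06,0.046,-0.064,0,1],[0,0,-0.06,0.046,-0.064,0,1],[0,0,-0.06,0.046,-0.064,0,1],[0,0,-0.06,0.046,-0.064,0,1],[0,0,-0.06,0.046,-0.064,0,1],[0,0,-0.02,0.046,-0.064,0,1],[0,0,0,0.046,-0.064,0,1],[0,0,0,0.046,-0.064,0,1],[0,0,0,0.046,-0.064,0,1],[0,0,0,0,0,0,1],[0,0,0,0,0,0,1]]'; python3 - <<'E'
from h import *
s=bot.observe(); im=viewer.grab_frame("wrist"); cv2.imwrite("pics/w1.png",im[:,:,::-1])
print(s["tool_pos"],s["orientation"],s["joints"])
for d in masks_of("bar_1","wrist"):
    print(d["score"],d["bbox"],cv2.minAreaRect(np.argwhere(d["mask"])[:,::-1].astype(np.float32)))
E
```

```text
clock: 2.15
tool_pos: [486.7, 285.3, 230.6]
orientation: [0.0, 0.48, 0.877, 0.0]
wrist_force: [-0.6, 0.4, -0.3]
gripper_width: 1.001
grip_force: 0.0
[486.65241952 285.25833985 230.63623178] [1.46994577e-05 4.80393304e-01 8.77053163e-01 1.49616652e-04] [-0.94472205  0.25223273  0.35860079  1.87464427 -0.10234162  1.03218048
  0.02463637]
0.94 [327.1, 133.9, 372.4, 204.6] ((347.91485595703125, 169.504638671875), (41.66914749145508, 73.99476623535156), 3.2397000789642334)
0.94 [151.7, 265.8, 202.9, 326.6] ((170.3994598388672, 291.4309387207031), (30.335668563842773, 70.1240005493164), 50.44033432006836)
0.85 [276.4, 136.7, 307.2, 206.1] ((289.5, 168.5), (69.0, 31.0), 90.0)
0.85 [149.8, 137.3, 191.9, 201.7] ((170.2518768310547, 168.53741455078125), (67.8152847290039, 38.80153274536133), 87.1375961303711)
0.72 [214.1, 132.9, 243.0, 201.6] ((228.5, 167.5), (69.0, 31.0), 90.0)
0.61 [347.6, 269.0, 358.7, 284.2] ((350.96630859375, 278.64605712890625), (16.111968994140625, 5.617988586425781), 57.9946174621582)
```

View pics/w1.png

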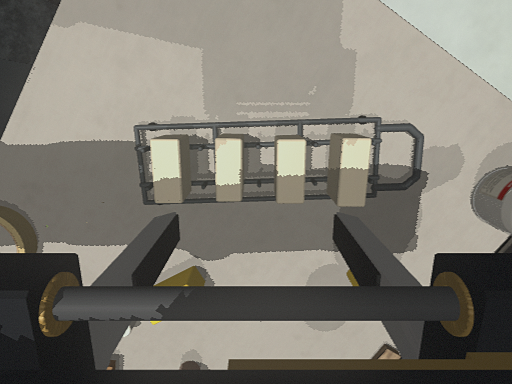

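```bash
python3 - <<'E'
import cv2
a=cv2.imread("pics/w1.png")[110:220,130:390]
cv2.imwrite("pics/w1c.png",cv2.resize(a,(780,330),interpolation=cv2.INTER_NEAREST))
E
```

```text
(no output)
```

View pics/w1c.png

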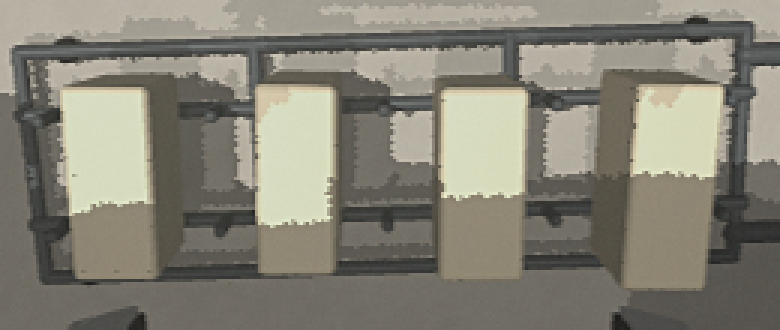

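```bash
python3 - <<'E'
from h import *
s=bot.observe()
P={1:([(637,86),(722,86),(706,288),(622,288)],74),2:([(438,90),(528,88),(523,278),(440,278)],71),3:([(257,88),(338,84),(334,272),(260,272)],75),4:([(62,88),(148,88),(160,277),(75,277)],71)}
for k,(p,z) in P.items():
    w=onz("wrist",np.array(p)/3+[130,110],z,s)[:,:2]
    y=(w[1]+w[2]-w[0]-w[3])/2; x=(w[0]+w[1]-w[2]-w[3])/2
    print(k,w.mean(0),"thick",np.linalg.norm(y),"len",np.linalg.norm(x),"x ang-90",np.degrees(np.arctan2(x[1],x[0]))-90)
# rack frame pts (left/right ends) z~38
w=onz("wrist",np.array([(14,48),(750,22),(742,260),(45,280)])/3+[130,110],38,s); print(w, np.degrees(np.arctan2(*(w[1]-w[0])[1::-1])),np.degrees(np.arctan2(*(w[2]-w[3])[1::-1])))
E
```

```text
1 [565.9   346.175] thick 28.45896168169177 len 69.52382685094372 x ang-90 32.93576810897201
2 [512.15 312.35] thick 29.371584907866303 len 65.56614980308049 x ang-90 33.93243401400177
3 [458.275 280.475] thick 25.975469196917327 len 63.49129861642461 x ang-90 31.474483340723395
4 [406.025 244.3  ] thick 29.05671178918911 len 65.49505706539999 x ang-90 32.56177047213008
[[347.6 258.7  38. ]
 [566.  410.5  38. ]
 [619.1 338.6  38. ]
 [398.3 186.7  38. ]] 34.80142322442145 34.52613992260547
```

```bash
python3 -m crank '[[0,0,0,0.033,0.0254,-0.03,0.52],[0,0,0,0.033,0.0254,-0.03,0.52],[0,0,0,0.033,0.0254,-0.03,0.52],[0,0,0,0.033,0.0254,-0.03,0.52],[0,0,0,0,0,0,0.52],[0,0,0,0,0,0,0.52]]'; python3 - <<'E'
from h import *
s=bot.observe(); im=viewer.grab_frame("wrist"); cv2.imwrite("pics/w2.png",cv2.resize(im[:,:,::-1],(768,576),interpolation=cv2.INTER_NEAREST))
print(s["tool_pos"])
E
```

```text
clock: 2.85
tool_pos: [564.3, 348.1, 157.6]
orientation: [-0.0, 0.479, 0.878, -0.001]
wrist_force: [0.7, 0.3, -0.1]
gripper_width: 0.534
grip_force: 0.0
[564.25362791 348.09513185 157.63465964]
```

View pics/w2.png

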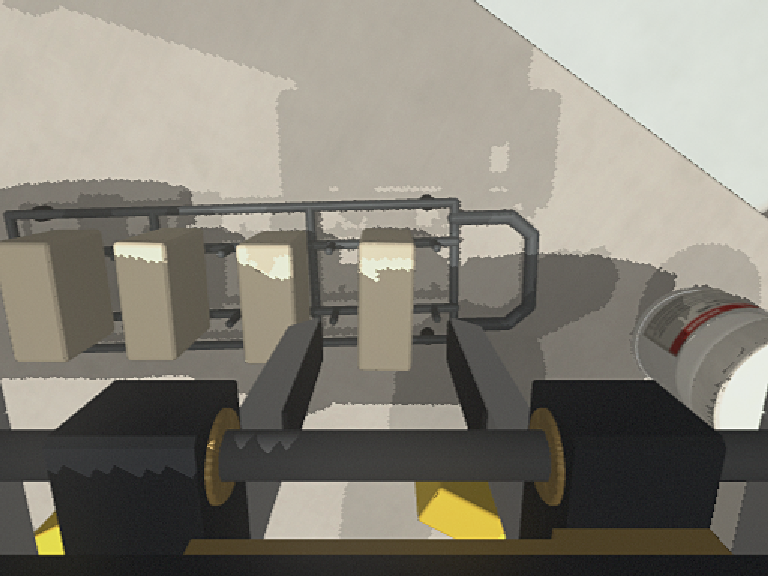

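```bash
python3 - <<'E'
from h import *
s=bot.observe()
P={1:([(360,241),(413,241),(411,370),(359,370)],74),2:([(238,244),(291,246),(294,361),(245,361)],71),3:([(114,242),(165,242),(178,359),(128,359)],75)}
for k,(p,z) in P.items():
    w=onz("wrist",np.array(p)/1.5,z,s)[:,:2]
    y=(w[1]+w[2]-w[0]-w[3])/2; x=(w[0]+w[1]-w[2]-w[3])/2
    print(k,w.mean(0),"thick",np.linalg.norm(y),"len",np.linalg.norm(x),"x ang-90",np.degrees(np.arctan2(x[1],x[0]))-90)
    print((w.mean(0)-s["tool_pos"][:2])/600)
E
```

```text
1 [568.1 344.6] thick 27.933134446388102 len 71.77311474361414 x ang-90 32.250777898097326
[ 0.00613066 -0.00523375]
2 [514.175 310.6  ] thick 27.34817178533139 len 65.21742481883203 x ang-90 31.679445678445276
[-0.08374434 -0.06190042]
3 [460.25  278.925] thick 26.656378223607245 len 64.46908173690704 x ang-90 32.03835512622871
[-0.17361934 -0.11469209]
```

```bash
python3 -m crank '[[0,0,0,0.006,-0.005,0,0.52],[0,0,0,0,0,-0.04,0.52],[0,0,0,0,0,-0.04,0.52],[0,0,0,0,0,-0.04,0.52],[0,0,0,0,0,-0.04,0.52],[0,0,0,0,0,0,0.52],[0,0,0,0,0,0,0.52],[0,0,0,0,0,0,0],[0,0,0,0,0,0,0],[0,0,0,0,0,0,0],[0,0,0,0,0,0,0],[0,0,0,0,0,0,0]]'
```

```text
clock: 4.1
tool_pos: [569.3, 344.4, 63.5]
orientation: [0.0, 0.479, 0.878, 0.001]
wrist_force: [-1.7, -0.6, 7.7]
gripper_width: 0.321
grip_force: 30.0
```

```bash
python3 -m crank '[[0,0,0,0,0,0.076,0],[0,0,0,0,0,0.076,0],[0,0,0,0,0,0.076,0],[0,0,-0.0664,-0.0077,-0.0776,0,0],[0,0,-0.0664,-0.0077,-0.0776,0,0],[0,0,-0.0664,-0.0077,-0.0776,0,0],[0,0,-0.0664,-0.0077,-0.0776,0,0],[0,0,-0.0664,-0.0077,-0.0776,0,0],[0,0,-0.0664,-0.0077,-0.0776,0,0],[0,0,-0.0664,-0.0077,-0.0776,0,0],[0,0,-0.0664,-0.0077,-0.0776,0,0],[0,0,-0.0664,-0.0077,-0.0776,0,0],[0,0,-0.0664,-0.0077,-0.0776,0,0],[0,0,-0.0664,-0.0077,-0.0776,0,0],[0,0,-0.0664,-0.0077,-0.0776,0,0],[0,0,-0.0664,-0.0077,-0.0776,0,0],[0,0,0,0,0,0,0],[0,0,0,0,0,0,0],[0,0,0,0,0,0,0]]'; python3 - <<'E'
from h import *
s=bot.observe(); im=viewer.grab_frame("wrist"); cv2.imwrite("pics/w3.png",cv2.resize(im[:,:,::-1],(768,576),interpolation=cv2.INTER_NEAREST))
print(s["tool_pos"],s["joints"])
E
```

```text
clock: 6.0
tool_pos: [509.0, -260.2, 199.2]
orientation: [-0.0, 0.978, 0.207, 0.0]
wrist_force: [0.8, 0.1, -2.0]
gripper_width: 0.321
grip_force: 30.0
[ 509.03300603 -260.17845396  199.20371034] [-0.32855579  0.39908947  0.88383873  1.91014927 -0.36540692  1.00194506
 -0.43535301]
```

View pics/w3.png

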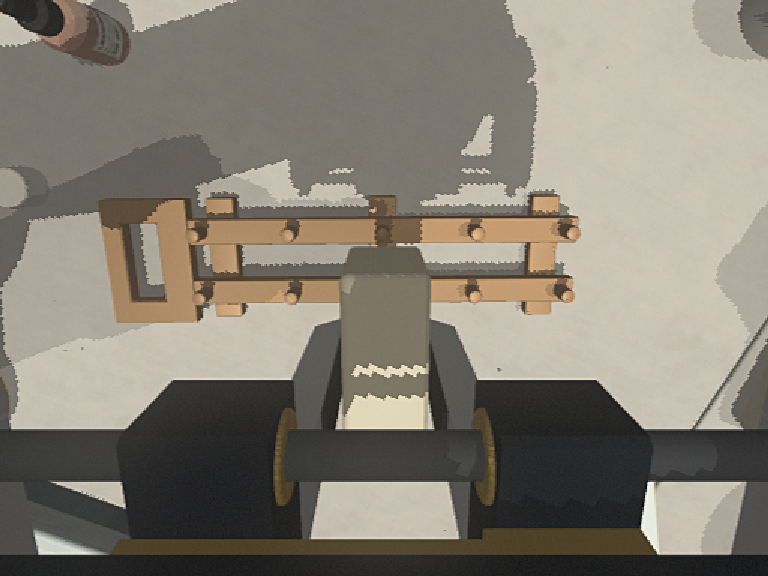

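```bash
python3 - <<'E'
from h import *
s=bot.observe()
P=np.array([(193,237),(288,236),(476,234),(573,235),(200,299),(292,298),(474,297),(567,297)])/1.5
w=onz("wrist",P,42,s)[:,:2]
m=np.array([(22*a,b) for a in(1,-1) for b in (128,64,-64,-128)],float)
# sign of x: y axis angle 113.7 -> x axis at 23.7 (away from base): upper row = +x
M,_=cv2.estimateAffinePartial2D(m.astype(np.float32),w.astype(np.float32))
print(M,"scale",np.hypot(M[0,0],M[1,0]),"yaw x",np.degrees(np.arctan2(M[1,0],M[0,0])))
print(np.round(np.c_[m,np.ones(8)]@M.T-w,1).tolist())
q=s["orientation"];print("tool y ang",np.degrees(np.arctan2(*R.from_quat(np.r_[q[1:],q[0]]).as_matrix()[1::-1,1])))
for y in (96,32,-32,-96): print(M@[0,y,1])
E
```

```text
[[ 9.00067555e-01 -4.07347950e-01  5.08962494e+02]
 [ 4.07347950e-01  9.00067555e-01 -2.58299995e+02]] scale 0.9879544302832596 yaw x 24.350312051744567
[[0.3, -0.0], [-0.0, 0.2], [-0.2, -1.0], [0.3, 0.8], [0.0, 0.0], [-0.4, 0.2], [-0.1, -0.6], [0.0, 0.4]]
tool y ang -66.05805858122496
[ 469.85709071 -171.89351011]
[ 495.9273595  -229.49783365]
[ 521.99762829 -287.10215719]
[ 548.06789708 -344.70648073]
```

```bash
python3 -m crank '[[0,0,0,-0.0325,0.0733,0,0],[0,0,0,-0.0325,0.0733,0,0],[0,0,0,0,0,0,0],[0,0,0,0,0,-0.07,0],[0,0,0,0,0,-0.07,0],[0,0,0,0,0,-0.06,0],[0,0,0,0,0,-0.0135,0],[0,0,0,0,0,0,0],[0,0,0,0,0,0,0]]'
```

```text
clock: 6.95
tool_pos: [470.9, -173.7, 72.6]
orientation: [0.0, 0.978, 0.206, 0.001]
wrist_force: [0.4, 0.4, -1.1]
gripper_width: 0.317
grip_force: 30.0
```

```bash
python3 -m crank '[[0,0,0,0,0,-0.006,0],[0,0,0,0,0,0,0],[0,0,0,0,0,0,0]]'; python3 -m crank '[[0,0,0,0,0,0,0.52],[0,0,0,0,0,0,0.52],[0,0,0,0,0,0,0.52],[0,0,0,0,0,0.05,0.52],[0,0,0,0,0,0.076,0.52],[0,0,0,0,0,0.076,0.52]]'; python3 - <<'E'
from h import *
im=viewer.grab_frame("wrist"); cv2.imwrite("pics/w4.png",im[:,:,::-1])
E
```

```text
clock: 7.25
tool_pos: [470.4, -173.5, 68.2]
orientation: [0.0, 0.978, 0.206, 0.001]
wrist_force: [-0.0, 0.5, -0.9]
gripper_width: 0.317
grip_force: 30.0
clock: 7.85
tool_pos: [469.2, -174.0, 189.8]
orientation: [0.0, 0.979, 0.206, -0.001]
wrist_force: [1.1, 0.5, 1.1]
gripper_width: 0.52
grip_force: 0.0
```

View pics/w4.png

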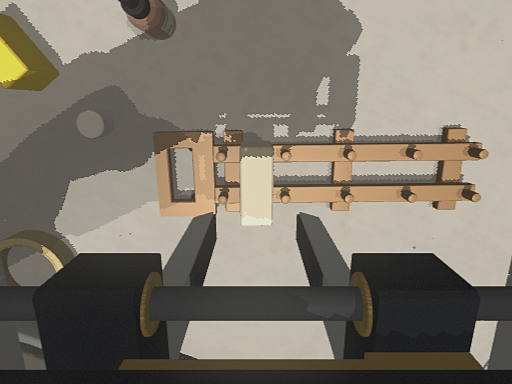

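```bash
python3 -m crank '[[0,0,0.0719,0.0063,0.0674,0.01,0.52],[0,0,0.0719,0.0063,0.0674,0,0.52],[0,0,0.0719,0.0063,0.0674,0,0.52],[0,0,0.0719,0.0063,0.0674,0,0.52],[0,0,0.0719,0.0063,0.0674,0,0.52],[0,0,0.0719,0.0063,0.0674,0,0.52],[0,0,0.0719,0.0063,0.0674,0,0.52],[0,0,0.0719,0.0063,0.0674,0,0.52],[0,0,0.0719,0.0063,0.0674,0,0.52],[0,0,0.0719,0.0063,0.0674,0,0.52],[0,0,0.0719,0.0063,0.0674,0,0.52],[0,0,0.0719,0.0063,0.0674,0,0.52],[0,0,0,0,0,-0.06,0.52],[0,0,0,0,0,0,0.52],[0,0,0,0,0,0,0.52]]'
```

```text
clock: 9.4
tool_pos: [515.3, 310.4, 158.8]
orientation: [-0.0, 0.481, 0.877, -0.001]
wrist_force: [0.3, -0.1, 0.4]
gripper_width: 0.516
grip_force: 0.0
```

```bash
python3 -m crank '[[0,0,0,0,0,-0.04,0.52],[0,0,0,0,0,-0.04,0.52],[0,0,0,0,0,-0.04,0.52],[0,0,0,0,0,-0.04,0.52],[0,0,0,0,0,0,0.52],[0,0,0,0,0,0,0.52],[0,0,0,0,0,0,0],[0,0,0,0,0,0,0],[0,0,0,0,0,0,0],[0,0,0,0,0,0,0],[0,0,0,0,0,0,0]]'
```

```text
clock: 10.5
tool_pos: [515.7, 312.0, 63.8]
orientation: [0.0, 0.48, 0.877, 0.001]
wrist_force: [-1.7, -1.0, 10.0]
gripper_width: 0.315
grip_force: 30.0
```

```bash
python3 -m crank '[[0,0,0,0,0,0.076,0],[0,0,0,0,0,0.076,0],[0,0,0,0,0,0.076,0],[0,0,-0.0719,-0.0027,-0.0753,0,0],[0,0,-0.0719,-0.0027,-0.0753,0,0],[0,0,-0.0719,-0.0027,-0.0753,0,0],[0,0,-0.0719,-0.0027,-0.0753,0,0],[0,0,-0.0719,-0.0027,-0.0753,0,0],[0,0,-0.0719,-0.0027,-0.0753,0,0],[0,0,-0.0719,-0.0027,-0.0753,0,0],[0,0,-0.0719,-0.0027,-0.0753,0,0],[0,0,-0.0719,-0.0027,-0.0753,0,0],[0,0,-0.0719,-0.0027,-0.0753,0,0],[0,0,-0.0719,-0.0027,-0.0753,0,0],[0,0,-0.0719,-0.0027,-0.0753,0,0],[0,0,0,0,0,0,0],[0,0,0,0,0,0,0],[0,0,0,0,0,0,0]]'
```

```text
clock: 12.3
tool_pos: [496.0, -229.5, 199.5]
orientation: [-0.0, 0.978, 0.207, 0.0]
wrist_force: [-0.6, -0.4, -1.6]
gripper_width: 0.319
grip_force: 30.0
```

```bash
python3 -m crank '[[0,0,0,0,0,-0.07,0],[0,0,0,0,0,-0.07,0],[0,0,0,0,0,-0.06,0],[0,0,0,0,0,-0.014,0],[0,0,0,0,0,0,0],[0,0,0,0,0,0,0],[0,0,0,0,0,0,0]]'
```

```text
clock: 13.0
tool_pos: [497.0, -230.5, 72.9]
orientation: [0.0, 0.978, 0.206, 0.001]
wrist_force: [0.4, -0.7, -1.6]
gripper_width: 0.316
grip_force: 30.0
```

```bash
python3 -m crank '[[0,0,0,0,0,-0.0065,0],[0,0,0,0,0,0,0],[0,0,0,0,0,0,0],[0,0,0,0,0,0,0.52],[0,0,0,0,0,0,0.52],[0,0,0,0,0,0,0.52],[0,0,0,0,0,0.05,0.52],[0,0,0,0,0,0.076,0.52],[0,0,0,0,0,0.076,0.52]]' && python3 -m crank '[[0,0,0.0719,-0.0051,0.0707,0.01,0.52],[0,0,0.0719,-0.0051,0.0707,0,0.52],[0,0,0.0719,-0.0051,0.0707,0,0.52],[0,0,0.0719,-0.0051,0.0707,0,0.52],[0,0,0.0719,-0.0051,0.0707,0,0.52],[0,0,0.0719,-0.0051,0.0707,0,0.52],[0,0,0.0719,-0.0051,0.0707,0,0.52],[0,0,0.0719,-0.0051,0.0707,0,0.52],[0,0,0.0719,-0.0051,0.0707,0,0.52],[0,0,0.0719,-0.0051,0.0707,0,0.52],[0,0,0.0719,-0.0051,0.0707,0,0.52],[0,0,0.0719,-0.0051,0.0707,0,0.52],[0,0,0,0,0,-0.06,0.52],[0,0,0,0,0,0,0.52],[0,0,0,0,0,0,0.52]]'
```

```text
clock: 13.9
tool_pos: [495.0, -230.7, 189.5]
orientation: [-0.0, 0.979, 0.206, -0.001]
wrist_force: [1.0, 0.1, 0.9]
gripper_width: 0.515
grip_force: 0.0
clock: 15.4
tool_pos: [459.1, 277.2, 158.5]
orientation: [-0.0, 0.481, 0.877, -0.001]
wrist_force: [0.6, -0.7, 0.4]
gripper_width: 0.52
grip_force: 0.0
```

```bash
python3 -m crank '[[0,0,0,0.001,0.003,-0.04,0.52],[0,0,0,0,0,-0.04,0.52],[0,0,0,0,0,-0.04,0.52],[0,0,0,0,0,-0.04,0.52],[0,0,0,0,0,0,0.52],[0,0,0,0,0,0,0.52],[0,0,0,0,0,0,0],[0,0,0,0,0,0,0],[0,0,0,0,0,0,0],[0,0,0,0,0,0,0],[0,0,0,0,0,0,0]]'
```

```text
clock: 16.5
tool_pos: [460.1, 280.6, 63.2]
orientation: [0.0, 0.48, 0.877, 0.0]
wrist_force: [-2.4, -0.4, 10.4]
gripper_width: 0.292
grip_force: 30.0
```

```bash
python3 -m crank '[[0,0,0,0,0,0.076,0],[0,0,0,0,0,0.076,0],[0,0,0,0,0,0.076,0],[0,0,-0.0719,0.0086,-0.079,0,0],[0,0,-0.0719,0.0086,-0.079,0,0],[0,0,-0.0719,0.0086,-0.079,0,0],[0,0,-0.0719,0.0086,-0.079,0,0],[0,0,-0.0719,0.0086,-0.079,0,0],[0,0,-0.0719,0.0086,-0.079,0,0],[0,0,-0.0719,0.0086,-0.079,0,0],[0,0,-0.0719,0.0086,-0.079,0,0],[0,0,-0.0719,0.0086,-0.079,0,0],[0,0,-0.0719,0.0086,-0.079,0,0],[0,0,-0.0719,0.0086,-0.079,0,0],[0,0,-0.0719,0.0086,-0.079,0,0],[0,0,0,0,0,0,0],[0,0,0,0,0,0,0],[0,0,0,0,0,0,0]]'
```

```text
clock: 18.3
tool_pos: [521.8, -287.4, 199.1]
orientation: [-0.0, 0.978, 0.207, -0.0]
wrist_force: [0.5, 0.5, -0.3]
gripper_width: 0.291
grip_force: 30.0
```

```bash
python3 -m crank '[[0,0,0,0,0,-0.07,0],[0,0,0,0,0,-0.07,0],[0,0,0,0,0,-0.06,0],[0,0,0,0,0,-0.014,0],[0,0,0,0,0,0,0],[0,0,0,0,0,0,0],[0,0,0,0,0,-0.0065,0],[0,0,0,0,0,0,0],[0,0,0,0,0,0,0]]' && python3 -m crank '[[0,0,0,0,0,0,0.52],[0,0,0,0,0,0,0.52],[0,0,0,0,0,0,0.52],[0,0,0,0,0,0.05,0.52],[0,0,0,0,0,0.076,0.52],[0,0,0,0,0,0.076,0.52]]' && python3 -m crank '[[0,0,0.0719,-0.016,0.0738,0.01,0.52],[0,0,0.0719,-0.016,0.0738,0,0.52],[0,0,0.0719,-0.016,0.0738,0,0.52],[0,0,0.0719,-0.016,0.0738,0,0.52],[0,0,0.0719,-0.016,0.0738,0,0.52],[0,0,0.0719,-0.016,0.0738,0,0.52],[0,0,0.0719,-0.016,0.0738,0,0.52],[0,0,0.0719,-0.016,0.0738,0,0.52],[0,0,0.0719,-0.016,0.0738,0,0.52],[0,0,0.0719,-0.016,0.0738,0,0.52],[0,0,0.0719,-0.016,0.0738,0,0.52],[0,0,0.0719,-0.016,0.0738,0,0.52],[0,0,0,0,0,-0.06,0.52],[0,0,0,0,0,0,0.52],[0,0,0,0,0,0,0.52]]'; python3 - <<'E'
from h import *
print(bot.observe()["tool_pos"]); im=viewer.grab_frame("wrist"); cv2.imwrite("pics/w5.png",cv2.resize(im[:,:,::-1],(768,576),interpolation=cv2.INTER_NEAREST))
E
```

```text
clock: 19.2
tool_pos: [522.1, -288.4, 67.6]
orientation: [0.0, 0.978, 0.206, 0.0]
wrist_force: [-0.1, 0.0, -1.8]
gripper_width: 0.292
grip_force: 30.0
clock: 19.8
tool_pos: [521.1, -288.6, 189.3]
orientation: [-0.0, 0.979, 0.206, -0.001]
wrist_force: [1.1, -0.3, 0.0]
gripper_width: 0.519
grip_force: 0.0
clock: 21.3
tool_pos: [406.5, 241.7, 158.4]
orientation: [-0.0, 0.481, 0.877, -0.001]
wrist_force: [0.5, -0.3, -1.4]
gripper_width: 0.523
grip_force: 0.0
[406.52262853 241.70352507 158.36139109]
```

View pics/w5.png

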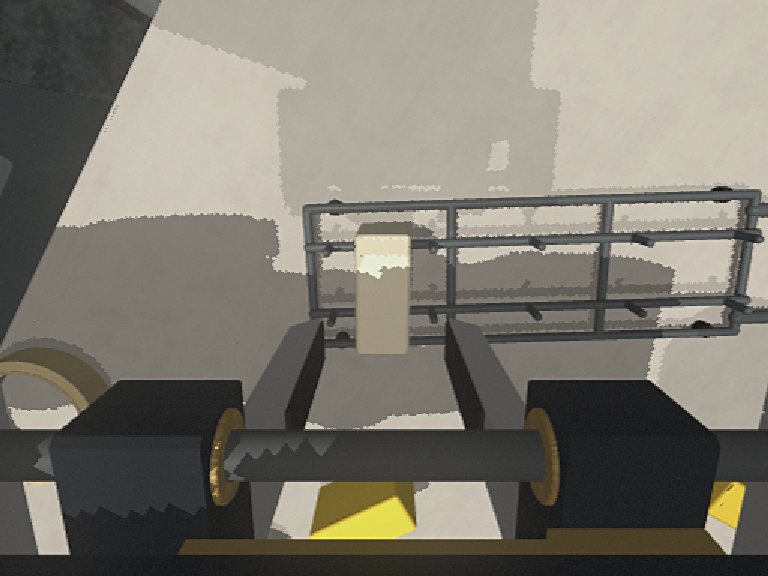

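```bash
python3 -m crank '[[0,0,0,0,0.001,-0.04,0.52],[0,0,0,0,0,-0.04,0.52],[0,0,0,0,0,-0.04,0.52],[0,0,0,0,0,-0.04,0.52],[0,0,0,0,0,0,0.52],[0,0,0,0,0,0,0.52],[0,0,0,0,0,0,0],[0,0,0,0,0,0,0],[0,0,0,0,0,0,0],[0,0,0,0,0,0,0],[0,0,0,0,0,0,0]]'
```

```text
clock: 22.45
tool_pos: [406.8, 243.9, 63.0]
orientation: [-0.0, 0.48, 0.877, 0.001]
wrist_force: [-2.4, -1.5, 13.5]
gripper_width: 0.314
grip_force: 30.0
```

```bash
python3 -m crank '[[0,0,0,0,0,0.076,0],[0,0,0,0,0,0.076,0],[0,0,0,0,0,0.076,0],[0,0,-0.0664,0.0181,-0.0756,0,0],[0,0,-0.0664,0.0181,-0.0756,0,0],[0,0,-0.0664,0.0181,-0.0756,0,0],[0,0,-0.0664,0.0181,-0.0756,0,0],[0,0,-0.0664,0.0181,-0.0756,0,0],[0,0,-0.0664,0.0181,-0.0756,0,0],[0,0,-0.0664,0.0181,-0.0756,0,0],[0,0,-0.0664,0.0181,-0.0756,0,0],[0,0,-0.0664,0.0181,-0.0756,0,0],[0,0,-0.0664,0.0181,-0.0756,0,0],[0,0,-0.0664,0.0181,-0.0756,0,0],[0,0,-0.0664,0.0181,-0.0756,0,0],[0,0,-0.0664,0.0181,-0.0756,0,0],[0,0,0,0,0,0,0],[0,0,0,0,0,0,0],[0,0,0,0,0,0,0]]'
```

```text
clock: 24.35
tool_pos: [547.7, -345.0, 198.9]
orientation: [-0.0, 0.978, 0.207, 0.0]
wrist_force: [0.5, -0.1, -0.9]
gripper_width: 0.314
grip_force: 30.0
```

Place, retreat to above mid-rack, and look.

```bash
python3 -m crank '[[0,0,0,0,0,-0.07,0],[0,0,0,0,0,-0.07,0],[0,0,0,0,0,-0.06,0],[0,0,0,0,0,-0.014,0],[0,0,0,0,0,0,0],[0,0,0,0,0,0,0],[0,0,0,0,0,-0.0065,0],[0,0,0,0,0,0,0],[0,0,0,0,0,0,0]]' && python3 -m crank '[[0,0,0,0,0,0,0.52],[0,0,0,0,0,0,0.52],[0,0,0,0,0,0,0.52],[0,0,0,0,0,0.05,0.52],[0,0,0,0,0,0.076,0.52],[0,0,0,0,0,0.076,0.52],[0,0,0,-0.033,0.07,0.06,0.52],[0,0,0,-0.033,0.07,0.06,0.52],[0,0,0,0,0,0,0.52],[0,0,0,0,0,0,0.52],[0,0,0,0,0,0,0.52]]'; python3 - <<'E'
from h import *
im=viewer.grab_frame("wrist"); cv2.imwrite("pics/w6.png",cv2.resize(im[:,:,::-1],(768,576),interpolation=cv2.INTER_NEAREST))
E
```

```text
clock: 25.25
tool_pos: [548.0, -346.2, 67.3]
orientation: [0.0, 0.979, 0.206, 0.0]
wrist_force: [-0.1, -0.4, -0.8]
gripper_width: 0.316
grip_force: 30.0
clock: 26.35
tool_pos: [513.9, -275.2, 248.7]
orientation: [0.0, 0.979, 0.205, -0.0]
wrist_force: [0.1, 0.2, -0.7]
gripper_width: 0.522
grip_force: 0.0
```

View pics/w6.png

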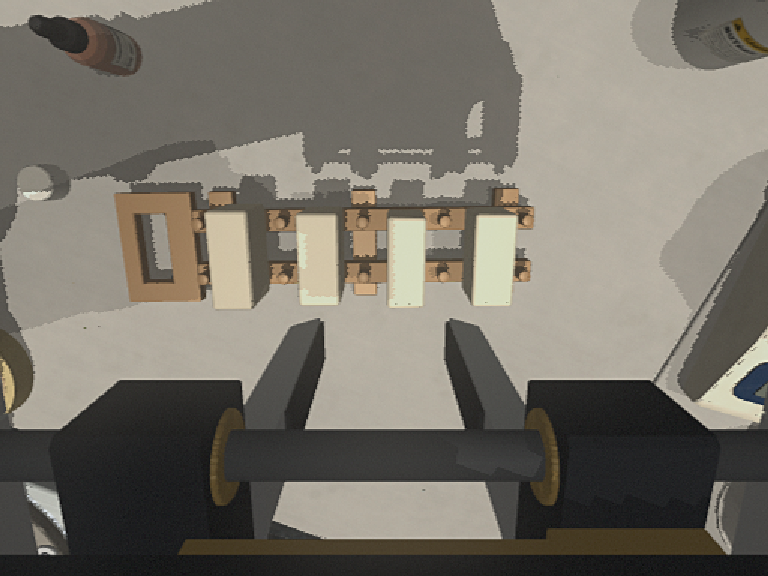

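```bash
python3 - <<'E'
from h import *
s=bot.observe()
P={1:([(207,211),(248,211),(252,308),(213,308)],78),2:([(297,214),(337,214),(338,304),(299,304)],75),3:([(387,217),(425,217),(424,307),(388,307)],79),4:([(475,214),(516,214),(512,305),(471,305)],75)}
D=onz("wrist",np.array([(281,224),(363,223),(444,222),(284,275),(363,274),(443,274)])/1.5,42,s)[:,:2]
m=np.array([(22*a,b) for a in(1,-1) for b in (64,0,-64)],float)
M,_=cv2.estimateAffinePartial2D(m.astype(np.float32),D.astype(np.float32)); print(M)
for k,(p,z) in P.items():
    w=onz("wrist",np.array(p)/1.5,z,s)[:,:2]; x=w[0]+w[1]-w[2]-w[3]
    print(k,np.round(np.linalg.solve(M[:,:2],w.mean(0)-M[:,2]),1),np.degrees(np.arctan2(x[1],x[0])))
E
```

```text
[[ 8.85255109e-01 -3.97438809e-01  5.09833333e+02]
 [ 3.97438809e-01  8.85255109e-01 -2.58850001e+02]]
1 [-0.8 95. ] 21.961176881283457
2 [-1.5 31.7] 22.663669052283517
3 [ -3.4 -32.8] 24.389056254087013
4 [ -3.  -97.1] 24.551424542175944
```

All four bars are within 4 mm of their gap centres, upright and square, and the bystanders were not touched.

```bash
python3 -c "
from cell import *
print(sign_off())"
```

```text
the job is handed in; nothing more can be done
None
```

The four bars stand upright on the curing rack in cutting order from the hand-hole end, within about 4 mm of their gap centres, and the job is handed in after about 26 s of robot time (the hand-in gave no verdict).

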